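Latch the transit case

TASK

Close the blue meter case with its draw latch: lift the wire loop over the keeper hook on the lid, lower it behind the hook and draw it back under the lip until it bears on the hook with a clear but gentle tug of about 12 N (never above 15), holding the tug for half a second. Then let go of the loop and press the lever handle down, past centre, until it lies flat and stays there by itself with the lid pulled in. Press steadily, never with more than about 35 N on the handle or the lid, and leave the other things on the bench and on the case as they are.

Things in the scene. Friction and masses are not known exactly. Their poses are not given: they have to be found in the camera images.
- case: Blue steel transit case standing on its hinge edge, fixed to the bench, 240 mm wide (y), top 110 mm above the bench. Origin on the bench under the lever's pivot; z up; x from lid half (-x, nearer the robot) to body half. Body half: x -30 to +90 mm; lid half: x -135 to -43 mm. The draw latch lies along x on top, in the plane y = 0.
- lever_pivot (a point): Centre of the lever's pivot pin (axis along the case's y), 138 mm above the bench; axes as the case's. The loop's own pivot is carried by the lever 18 mm from this pin: at x +17.7, z -3 mm from it when the lever is flat, turning about it with the lever.
- lever (a joint): Lever angle (rad): 0 = flat on its stop, handle to the case's +x; grows as the handle swings up and over to the keeper; pi/2 upright. Stays where left. With the loop hooked it comes tight at 0.7 to 1.3; from there pressing takes up to 18 N at handle_press; centre is near 0.22, beyond it the latch pulls itself shut.
- handle: The lever's flat steel handle, 30 mm wide (y), 4 mm thick, tip turned up. Origin on the lever's pivot; x along the handle to its tip at 78 mm; z out of its upper face (up when flat), which is 7 mm off the origin.
- handle_press (a point): Point on the handle's upper face to press on: 54 mm along x from the pivot and 7 mm off it along z; axes as handle. When flat it is 145 mm above the bench.
- loop: Steel wire loop, a U of 6 mm round bar, 48 mm wide outside (y), 36 mm inside. Origin at its pivot on the lever; two side rails run 90.8 mm along its -x to the cross bar. Stiff pivots: it stays where left, and moving it takes 1 to 3 N. Can be pinched across both rails (48 mm) from above, close to the bar.
- loop_bar (a point): Middle of the loop's cross bar, on the bar's centre line (which runs along y); axes as loop.
- lid: Lid half, top 110 mm above the bench, hinged at its lower edge (origin there, 6 mm above the bench, at the case's x -34 mm); axes as the case's at rest. A rubber seal holds it 9 mm off the body half and yields by 1 mm per 9 N at the keeper's height, up to 9 mm. The closed latch draws it 2 to 8 mm to +x.
- keeper_seat (a point): Nominal centre line of the seated cross bar, fixed to the lid, 134 mm above (24 above the lid) the bench, at the case's x -78 mm at rest; axes as the lid's. The keeper hook is set by a screw: hook and true seat stand up to 3 mm to either side of this along x, which the reading does not show.
- keeper_lip (a point): Nominal middle of the hook's lip edge, 1.5 mm to the -x of keeper_seat and 7.5 mm above it (it shifts with the hook likewise). The hook is 22 mm wide (y): a post with its face 3 mm to the +x of the true seat, and a lip from 5.5 to 9.5 mm above the seat. The bar's centre must be 5 mm to the -x of the true seat to pass the lip.
- socket: Steel socket, 26 mm across, 34 mm tall, standing on the case's top to one side of the latch; leave alone. Origin under it.
- flange_bolt: Bolt standing on its head on the case's top on the other side, 26 mm across, 43 mm tall; leave alone. Origin under it.
- gasket_ring: Green flat ring, 110 mm across, on the bench to the right; leave alone.
- wrench: Steel wrench lying on the bench to the left; leave alone.
- ball_valve: Small flanged ball valve with a yellow handle, 77 mm tall, on the bench to the right; leave alone. Origin under it.
- oil_bottle: White bottle, 60 mm across, 150 mm tall, on the bench to the left; leave alone. Origin under it.
- screwdriver: Screwdriver lying on the bench near the robot, to the right; leave alone.

How it is judged:
On the way, in this order (a step that is already met when the one before it is completed fails the run):
1. the loop's bar is behind the hook, under its lip, and is tugged against the hook with more than 6 N for 0.4 s, the lever still raised (above 0.45 rad) (z of loop_bar in the frame of keeper_seat between -0.008 and 0.0035 m and x of loop_bar in the frame of keeper_seat above -0.005 m and contact force between loop and lid above 6 N and value of joint lever above 0.45 rad), for 0.4 s.
2. the loop is hooked and let go of, with the lever still raised (above 0.4 rad) (z of loop_bar in the frame of keeper_seat between -0.008 and 0.0035 m and x of loop_bar in the frame of keeper_seat above -0.005 m and contact force between the fingers and loop below 0.1 N and value of joint lever above 0.4 rad), for 0.1 s.
3. the lever is flat with the loop hooked (z of loop_bar in the frame of keeper_seat between -0.008 and 0.0035 m and x of loop_bar in the frame of keeper_seat above -0.005 m and value of joint lever below 0.06 rad), for 0.2 s.
At the end, for the whole second after the job is handed in: The lever lies flat (within 0.06 rad) by itself, the loop's bar is under the keeper's lip and pulls on it with more than 8 N, the lid is drawn in by at least 1.2 mm at the keeper, and all is at rest (all of step 3 and contact force between loop and lid above 8 N and x of keeper_seat in the frame of case above -0.0768 m and linear speed of lid below 0.01 m/s); the robot touches nothing.
It fails at once if the held loop is forced against the keeper with more than 16 N (contact force between loop and lid above 16 N and contact force between the fingers and loop above 1 N).
It fails at once if the handle is pressed with more than 40 N (contact force between the arm and handle above 40 N and contact force between the fingers and loop below 1 N).
It fails at once if the fingers press on the handle with more than 40 N (contact force between the fingers and handle above 40 N and contact force between the fingers and loop below 1 N).
It fails at once if the lid is pushed or struck with more than 40 N (contact force between the fingers and lid above 40 N).
It fails at once if a bystander is moved by more than 30 mm (distance of any of socket, flange_bolt, gasket_ring, wrench, ball_valve, oil_bottle, screwdriver from where it was at the start of the episode above 0.03 m).
It also fails if it takes over 61 s, if anything falls off the work surface, if the arm or the gripper's body presses on something with over 40 N, if the wrist force passes 120 N, or if a joint passes its speed limit or range.

ROBOT

A 6-joint arm with a two-finger parallel gripper is mounted at the origin on the work surface. World frame = base frame: x ahead of the robot, y to its left, z up, the work surface at z = 0. Lengths are in m, angles in rad, forces in N, time in s.
With the tool pointing down it reaches from about 0.325 to 0.75 m from the base axis. Payload 7.6 kg.
Tool frame: the origin (TCP) lies at the very end of the fingers, on their centre line; the grasp point (between the pads) lies 19 mm behind it; z points along the fingers, y is the line along which they close (so a half turn about z gives the same grasp; the last joint's range is limited). The gripper opens to 85 mm and grips with 20 to 120 N. Pads are 22 mm wide; open, the fingers measure 114 mm over their backs; the gripper's body (76 mm by 85 mm) begins 54 mm behind the grasp point. The pads swing forward as they close: fully open they stand 13 mm farther back than shut.
Start: joints at [-1.383, 0.052, 1.401, -0, 1.689, -0.07], TCP at [0.134, -0.508, 0.231] pointing down, gripper open.
Joint ranges: [-2.9, 2.9], [-0.91, 2.17], [0.12, 2.37], [-1.06, 4.2], [0.26, 2.73], [-2.93, 2.93]. Speed limits (rad/s): [2.57, 2.57, 3.01, 3.14, 3.14, 3.14].

INTERFACE

Orientations are given as a rotation vector (axis times angle).
In Python, from cell import readout, vision, manip gives the robot as it stands. The module is installed in compiled form; this text tells all that it offers.
- The arm moves only by the shell command python3 -m crank 'ROWS' [FORCE]. ROWS is JSON, a list that holds one entry, the list of rows, each a list of 5 numbers: the closure, from -1 (fully open) to 1 (shut), so that 0 is half open, then the shift along the tool's x, y, z each as a share of 0.04 m, from -1 to 1, then the turn about the tool's z as a share of 90 degrees, from -1 to 1. A call has 1 to 5 rows; each row shifts and turns the commanded pose from where the row before left it, along the tool's axes as they then stand; what a row does not reach is not made up. A row lasts 1/10 s, in which the tool goes at most 50 mm and 8.59 degrees, less where a joint would pass 70% of its speed; a pose out of reach is approached as far as the arm can. A call with a number of a shift or a turn outside -1 to 1 is refused whole. A call with a gripper value outside its range is refused whole. The fingers move at their own pace and stop on an object; FORCE is the grip in N (left out, the last holds). Time passes only in rows, so rows that do not move let the fingers close. It gives the time, the measured TCP pose, the force, the opening and the grip force at its end, in the units of the state.
- readout.state(): the state, without advancing time (a new reading comes with each control period).
- vision.capture(name): name is "side" or "top" or "wrist"; returns (picture, depth): 480x640x3 uint8, red, green, blue; 480x640 float32, m along the optical axis (not along the pixel's ray), 0 where there is no reading.
- vision.camera_info(name): a dict with "fx", "fy", "cx", "cy" (pixels), "dist_coeffs" ([k1, k2, p1, p2, k3] as OpenCV has them; the pictures are not rectified), "T" (4x4, takes a point from camera to world coordinates). Camera axes: x right, y up, looking along -z (the intrinsics and any distortion apply to the point x, -y, -z); pixel columns grow to the right and rows downward; lengths in m; the calibration is good to about 2 mm. A picture is of the moment at which its call begins: read the wrist's pose just before it. camera_info takes no time and is no camera call; for the wrist camera it gives the pose at the moment of the call.
- manip.hand_in(): hands the job in; it is judged then, once.
The state is a dict: "clock": time; "joint_pos": joint angles; "joint_velocities": joint speeds; "joint_torque": joint torques, N m; "position": TCP position; "orientation": TCP orientation; "wrist_force": force on the tool from outside, world axes, zero at the start; "torque": the same for the moment, N m; "finger_gap": opening from 0.0 (shut) to 1.0 (fully open); "finger_force": force on a finger pad.
Only numpy, scipy, OpenCV 4.12 (cv2) and the standard library are available. Lean on these libraries where they do the work, as an engineer would, in place of code of your own. Each camera call takes 0.05 s, during which the arm holds its last target. There are 200 camera calls.

## Working session

There is one attempt and no reset: what is moved stays moved. The work goes in short steps, Python scripts to look and compute and a shell command to move; the robot and the scene stay as the last step left them, time stands still between calls to the robot, and variables do not carry over. Pictures are saved under pics/ and viewed, at most 14 in all, crops included, and the job is handed in when it is done.

```bash
mkdir -p pics
cat > h.py <<'E'
import numpy as np, cv2
from cell import readout, vision, manip
from scipy.spatial.transform import Rotation as R
def grab(n,tag):
    p,d=vision.capture(n); i=vision.camera_info(n)
    np.savez(f'{tag}.npz',p=p,d=d,T=np.array(i['T']),K=[i['fx'],i['fy'],i['cx'],i['cy']],dc=i['dist_coeffs'])
    cv2.imwrite(f'pics/{tag}.png',p[:,:,::-1]); return p,d
def ray(tag,u,v):
    z=np.load(f'{tag}.npz'); fx,fy,cx,cy=z['K']
    q=cv2.undistortPoints(np.array([[[u,v]]],float),np.array([[fx,0,cx],[0,fy,cy],[0,0,1]]),z['dc'])[0,0]
    d=z['T'][:3,:3]@np.array([q[0],-q[1],-1.]); return z['T'][:3,3],d,z['d'][int(round(v)),int(round(u))]
def pt(tag,u,v):
    o,d,k=ray(tag,u,v); return o+d*k
def atz(tag,u,v,h):
    o,d,k=ray(tag,u,v); return o+d*(h-o[2])/d[2]
def crop(tag,u0,v0,w,h,s,name):
    im=cv2.imread(f'pics/{tag}.png')[v0:v0+h,u0:u0+w]; cv2.imwrite(f'pics/{name}.png',cv2.resize(im,None,fx=s,fy=s,interpolation=cv2.INTER_CUBIC))
def st():
    s=readout.state(); print({k:np.round(s[k],4).tolist() for k in ('clock','position','orientation','wrist_force','finger_gap','finger_force')})
    return s
E
python3 - <<'E'
from h import *
s=st(); print(R.from_rotvec(s['orientation']).as_matrix().round(3))
a,_=grab('top','top0');b,_=grab('side','side0')
cv2.imwrite('pics/both0.png',cv2.resize(np.hstack([a,b])[:,:,::-1],(800,300)))
for n in('top','side'):
  i=vision.camera_info(n);print(n,np.round(i['T'],3).tolist(),i['fx'])
E
```

```text
{'clock': 0.0, 'position': [0.1338, -0.5073, 0.2304], 'orientation': [-3.1139, -0.4036, 0.0002], 'wrist_force': [-0.2427, -0.0842, 0.2571], 'finger_gap': 1.001, 'finger_force': 0.0}
[[ 0.967  0.255 -0.   ]
 [ 0.255 -0.967  0.002]
 [ 0.    -0.002 -1.   ]]
top [[0.011, 0.983, -0.181, 0.226], [-1.0, 0.01, -0.006, -0.031], [-0.004, 0.181, 0.983, 1.398], [0.0, 0.0, 0.0, 1.0]] 589.8671366217312
side [[-0.853, 0.291, -0.434, 0.058], [-0.522, -0.438, 0.732, 0.734], [0.023, 0.851, 0.525, 0.616], [0.0, 0.0, 0.0, 1.0]] 449.29171840625213
```

View pics/both0.png

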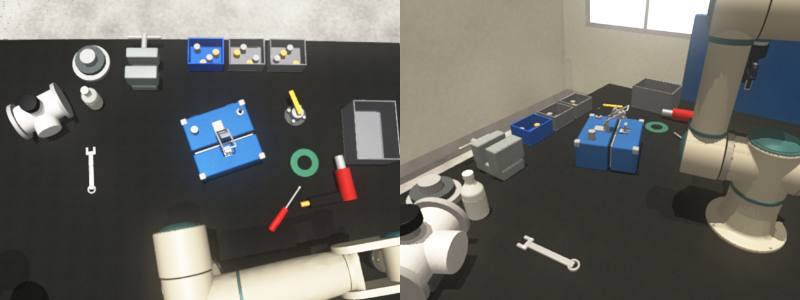

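Run:
```python
import cv2,numpy as np
a=cv2.imread('pics/top0.png')[150:300,280:430];b=cv2.imread('pics/side0.png')[160:280,270:400]
a=cv2.resize(a,(450,450),interpolation=2);b=cv2.resize(b,(345,318),interpolation=2)
o=np.zeros((450,795,3),np.uint8);o[:,:450]=a;o[:318,450:]=b
cv2.imwrite('pics/c1.png',o)
```

```text
(no output)
```

View pics/c1.png

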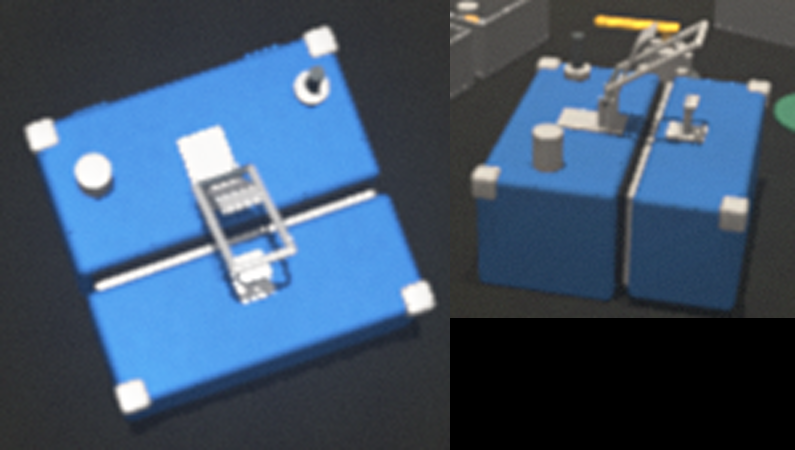

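```bash
cat > case.py <<'E'
from h import *
def cloud(tag,u0,u1,v0,v1):
    z=np.load(f'{tag}.npz'); fx,fy,cx,cy=z['K']
    u,v=np.meshgrid(np.arange(u0,u1),np.arange(v0,v1)); q=np.stack([u.ravel(),v.ravel()],1).astype(float)[:,None]
    q=cv2.undistortPoints(q,np.array([[fx,0,cx],[0,fy,cy],[0,0,1]]),z['dc'])[:,0]
    d=z['d'][v.ravel(),u.ravel()]; c=np.c_[q[:,0]*d,-q[:,1]*d,-d][d>0]
    return c@z['T'][:3,:3].T+z['T'][:3,3], z['p'][v.ravel(),u.ravel()][d>0]
E
python3 - <<'E'
from case import *
P,C=cloud('top0',280,430,150,300); C=C.astype(int)
blue=(C[:,2]>C[:,0]+40)
print(np.median(P[blue&(P[:,2]>.09)],0))
m=(abs(P[:,2]-.11)<.012)&blue
r=cv2.minAreaRect(P[m][:,:2].astype(np.float32)*1000); print(r, cv2.boxPoints(r))
# corners by hand at z=.11
for u,v in [(28,125),(320,28),(120,412),(432,298),(97,287),(375,192)]: print(u,v,atz('top0',280+u/3,150+v/3,.11).round(4))
# fixed yaw: express
yaw=np.deg2rad(r[2]); 
for tag in ['top0']:
  m2=(P[:,2]>.125); print(m2.sum())
  print(P[m2&(P[:,2]<.25)][::12].round(3).tolist())
E
```

```text
[ 0.50411998 -0.09888946  0.10922915]
((513.0496826171875, -99.54087829589844), (228.3649444580078, 240.66696166992188), 19.615278244018555) [[ 365.09717   -24.521969]
 [ 445.88977  -251.22253 ]
 [ 661.0022   -174.55978 ]
 [ 580.2096     52.140778]]
28 125 [0.579  0.0494 0.11  ]
320 28 [ 0.6576 -0.1711  0.11  ]
120 412 [ 0.3632 -0.0222  0.11  ]
432 298 [ 0.45   -0.2519  0.11  ]
97 287 [ 0.4557 -0.0042  0.11  ]
375 192 [ 0.5299 -0.2109  0.11  ]
648
[[0.614, -0.158, 0.154], [0.61, -0.165, 0.152], [0.605, -0.165, 0.151], [0.606, -0.158, 0.127], [0.546, -0.001, 0.146], [0.542, 0.01, 0.143], [0.54, 0.01, 0.145], [0.538, -0.107, 0.156], [0.537, -0.005, 0.147], [0.535, 0.012, 0.146], [0.534, -0.096, 0.155], [0.533, 0.01, 0.143], [0.53, -0.09, 0.159], [0.531, 0.008, 0.143], [0.529, -0.083, 0.154], [0.528, -0.113, 0.161], [0.529, -0.005, 0.142], [0.528, -0.097, 0.152], [0.526, 0.008, 0.144], [0.524, -0.079, 0.156], [0.521, -0.104, 0.169], [0.524, 0.001, 0.146], [0.523, -0.088, 0.154], [0.513, -0.111, 0.195], [0.519, -0.075, 0.16], [0.513, -0.099, 0.188], [0.524, -0.001, 0.128], [0.509, -0.094, 0.193], [0.515, -0.121, 0.171], [0.505, -0.094, 0.2], [0.511, -0.121, 0.177], [0.502, -0.098, 0.207], [0.509, -0.125, 0.176], [0.501, -0.104, 0.203], [0.505, -0.081, 0.171], [0.504, -0.122, 0.182], [0.495, -0.102, 0.208], [0.493, -0.098, 0.206], [0.495, -0.082, 0.181], [0.491, -0.085, 0.18], [0.485, -0.086, 0.184], [0.48, -0.088, 0.191], [0.475, -0.088, 0.193], [0.471, -0.139, 0.206], [0.466, -0.133, 0.207], [0.464, -0.133, 0.21], [0.463, -0.129, 0.204], [0.46, -0.123, 0.207], [0.458, -0.116, 0.207], [0.455, -0.112, 0.208], [0.453, -0.11, 0.207], [0.464, -0.112, 0.142], [0.461, -0.114, 0.144], [0.459, -0.117, 0.143]]
```

```bash
python3 -m crank '[[[-1,0,0,-0.5,-0.053],[-1,0.7,-0.4,-0.5,0],[-1,0.7,-0.4,-0.5,0],[-1,0.75,-0.42,0,0],[-1,0.75,-0.42,0,0]]]' 20 | tail -3
python3 -m crank '[[[-1,0.75,-0.42,0,0],[-1,0.75,-0.42,0,0],[-1,0.75,-0.42,0,0],[-1,0.75,-0.42,0,0],[-1,0.75,-0.42,0,0]]]'|tail -3
python3 -m crank '[[[-1,0.75,-0.42,0,0],[-1,0.75,-0.42,0,0],[-1,0.5,-0.3,0,0],[-1,0,0,0,0],[-1,0,0,0,0]]]'|tail -3
python3 - <<'E'
from case import *
s=st(); print(R.from_rotvec(s['orientation']).as_matrix().round(3).tolist())
a,_=grab('wrist','w0'); print(vision.camera_info('wrist')['T'])
E
```

```text
wrist_force: [0.1, 0.0, 0.3]
finger_gap: 1.004
finger_force: 0.0
wrist_force: [0.8, -0.5, -0.3]
finger_gap: 0.997
finger_force: 0.0
wrist_force: [-0.8, -0.4, 0.3]
finger_gap: 1.0
finger_force: 0.0
{'clock': 1.6, 'position': [0.3945, -0.208, 0.291], 'orientation': [-3.0956, -0.5346, 0.0013], 'wrist_force': [-0.7504, -0.3792, 0.2874], 'finger_gap': 1.0003, 'finger_force': 0.0}
[[0.942, 0.335, -0.001], [0.335, -0.942, 0.0], [-0.001, -0.0, -1.0]]
[[ 3.33830313e-01  9.04683964e-01  2.64772068e-01  4.61739358e-01]
 [-9.42633172e-01  3.20344208e-01  9.39270495e-02 -1.85101831e-01]
 [ 1.56096962e-04 -2.80938631e-01  9.59725722e-01  4.34524485e-01]
 [ 0.00000000e+00  0.00000000e+00  0.00000000e+00  1.00000000e+00]]
```

View pics/w0.png

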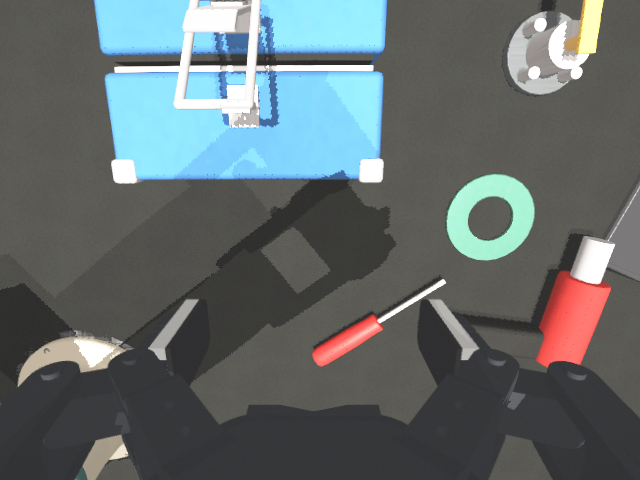

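Run:
```python
from case import *
for n,u,v in [('cornL',113,181),('cornR',383,181),('lidtopL',107,76),('lidtopR',383,74)]: print(n,atz('w0',u,v,.11).round(4),pt('w0',u,v).round(4))
P,C=cloud('w0',90,400,0,190);C=C.astype(int)
blue=(C[:,2]>C[:,0]+40)
lid=blue&(abs(P[:,2]-.11)<.006)
a=np.deg2rad(19.6);c,s=np.cos(a),np.sin(a)
Q=P.copy(); D=P[:,:2]-[.5343,-.0920]; Q[:,0]=D@[c,s]; Q[:,1]=D@[-s,c]
L=Q[lid]; print('z',np.median(L[:,2]));print('x pct',np.percentile(L[:,0],[.3,1,2]).round(4),'y',np.percentile(L[:,1],[.3,1,99,99.7]).round(4))
h=np.histogram(L[:,0],np.arange(-.06,-.01,.002));print(h[0].tolist())
m=(P[:,2]>.12)&(P[:,2]<.26)&(abs(Q[:,1])<.05)
q=Q[m]; bar=q[(q[:,2]>.19)&(q[:,0]<-.055)]
print('bar',bar[:,0].min(),np.percentile(bar[:,1],[1,99]),len(bar), np.median(bar[bar[:,0]<-.075],0))
r=q[(q[:,2]>.16)&(q[:,0]<-.02)]
o=r[np.argsort(r[:,0])][::25]; print(o.round(3).tolist())
k=q[(q[:,2]<.16)&(q[:,0]<-.055)]; print('keeper',len(k),k[:,0].min(),k[:,0].max(),np.percentile(k[:,1],[2,98]),k[:,2].max()); kk=k[k[:,2]>.139];print('lip',len(kk), np.percentile(kk,[2,50,98],axis=0).round(4).tolist())
```

```text
cornL [ 0.3646 -0.0254  0.11  ] [0.3319 0.0283 0.0008]
cornR [ 0.4464 -0.2578  0.11  ] [ 4.413e-01 -2.824e-01  4.000e-04]
lidtopL [ 0.4509 -0.0035  0.11  ] [ 0.4509 -0.0037  0.1104]
lidtopR [ 0.5294 -0.2235  0.11  ] [ 0.5517 -0.2362  0.0028]
z 0.11084089945119213
x pct [-0.136  -0.1348 -0.1331] y [-0.1221 -0.1201  0.1113  0.1136]
[622, 595, 660, 660, 637, 586, 503, 129, 0, 0, 0, 0, 0, 30, 904, 767, 744, 693, 721, 714, 703, 620, 571, 561]
bar -0.08349433657564928 [-0.02750736  0.01939324] 1600 [-0.08026355 -0.004341    0.21005765]
[[-0.083, -0.024, 0.209], [-0.083, -0.005, 0.209], [-0.083, 0.001, 0.208], [-0.083, -0.017, 0.21], [-0.083, -0.023, 0.208], [-0.083, 0.016, 0.211], [-0.083, -0.013, 0.212], [-0.082, -0.004, 0.211], [-0.082, 0.005, 0.21], [-0.082, -0.019, 0.211], [-0.082, -0.013, 0.21], [-0.082, -0.003, 0.21], [-0.082, 0.019, 0.209], [-0.081, -0.018, 0.21], [-0.081, 0.008, 0.211], [-0.081, 0.004, 0.209], [-0.081, -0.024, 0.21], [-0.081, -0.019, 0.209], [-0.081, 0.016, 0.211], [-0.08, -0.018, 0.211], [-0.08, 0.001, 0.211], [-0.08, 0.015, 0.211], [-0.08, -0.027, 0.211], [-0.08,
[... 2594 characters left out ...]
, [-0.03, -0.002, 0.202], [-0.03, -0.017, 0.201], [-0.029, -0.011, 0.202], [-0.029, 0.004, 0.201], [-0.029, -0.017, 0.2], [-0.029, 0.009, 0.2], [-0.028, -0.012, 0.199], [-0.028, 0.006, 0.199], [-0.028, -0.025, 0.176], [-0.027, 0.002, 0.199], [-0.027, -0.019, 0.191], [-0.027, -0.024, 0.174], [-0.026, 0.004, 0.197], [-0.025, -0.025, 0.173], [-0.024, 0.0, 0.192], [-0.024, -0.004, 0.191], [-0.024, -0.018, 0.189], [-0.022, -0.019, 0.182], [-0.021, -0.024, 0.171], [-0.021, -0.002, 0.182], [-0.02, -0.007, 0.18]]
keeper 131 -0.08187658766662134 -0.07195940459754985 [-0.01479313  0.00692798] 0.14642718180332764
lip 117 [[-0.0818, -0.0146, 0.1429], [-0.0805, -0.004, 0.1444], [-0.0795, 0.0069, 0.1461]]
```

```bash
cat > pos.py <<'E'
from h import *
s=st(); D=np.array(s['position'][:2])-[.5338,-.0964]; a=np.deg2rad(19.5);c,n=np.cos(a),np.sin(a)
f=np.array(s['wrist_force']); print('case x,y,z mm',np.round([1e3*D@[c,n],1e3*D@[-n,c],1e3*s['position'][2]],1),'F case',np.round([f[:2]@[c,n],f[:2]@[-n,c],f[2]],1))
E
python3 -m crank '[[[-1,0.82,-0.49,0,0],[-1,0.82,-0.49,0,0],[-1,0.82,-0.49,0,0],[-1,0,0,0.4,0],[-1,0,0,0.4,0]]]' 50|tail -3
python3 -m crank '[[[-1,0,0,0.4,0],[-1,0,0,0.4,0],[-1,0,0,0,0]]]'|tail -3
python3 pos.py
python3 - <<'E'
from h import *
grab('wrist','w1');grab('side','s1')
a=cv2.imread('pics/w1.png');b=cv2.imread('pics/s1.png')[130:290,260:420]
o=np.zeros((400,800,3),np.uint8);o[:300,:400]=cv2.resize(a,(400,300));o[:400,400:]=cv2.resize(b,(400,400),interpolation=2)
cv2.imwrite('pics/c2.png',o)
E
```

```text
wrist_force: [0.3, -0.2, -0.8]
finger_gap: 1.001
finger_force: 0.0
wrist_force: [-0.5, -0.1, -0.2]
finger_gap: 0.995
finger_force: 0.0
{'clock': 2.45, 'position': [0.4664, -0.1204, 0.2249], 'orientation': [-3.0947, -0.53, 0.0064], 'wrist_force': [-0.4949, -0.121, -0.1915], 'finger_gap': 0.995, 'finger_force': 0.0}
case x,y,z mm [-7.160e+01 -2.000e-01  2.249e+02] F case [-0.5  0.1 -0.2]
```

View pics/c2.png

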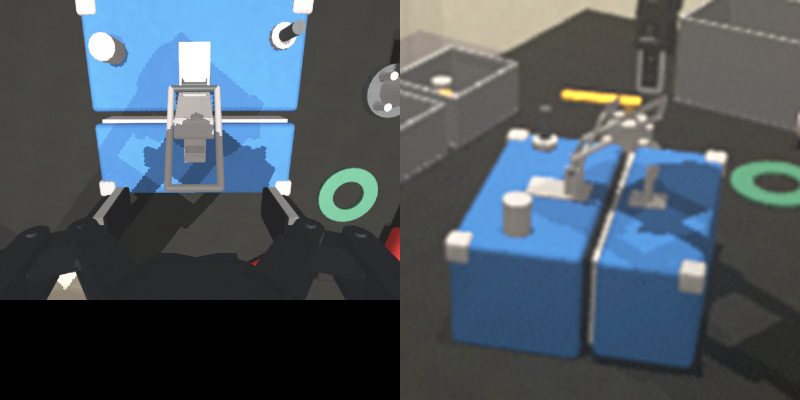

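```bash
python3 - <<'E'
from case import *
P,C=cloud('w1',150,490,0,312);C=C.astype(int)
a=np.deg2rad(19.5);c,s=np.cos(a),np.sin(a)
Q=P.copy(); D=P[:,:2]-[.5338,-.0964]; Q[:,0]=D@[c,s]; Q[:,1]=D@[-s,c]
L=Q[(C[:,2]>C[:,0]+40)&(abs(P[:,2]-.11)<.006)]
print('edges',np.histogram(L[:,0],np.arange(-.05,-.024,.001))[0].tolist(),np.percentile(L[:,1],[.3,1,99,99.7]))
q=Q[(P[:,2]>.12)&(abs(Q[:,1])<.05)]
k=q[(q[:,2]<.16)&(q[:,0]<-.06)&(q[:,2]>.138)];print('lip',len(k),np.percentile(k,[1,5,50,95,99],axis=0).round(4).tolist())
b=q[(q[:,2]>.195)&(q[:,0]<-.065)&(q[:,0]>-.1)];print('bar',np.percentile(b,[1,5,50,95,99],axis=0).round(4).tolist())
E
python3 -m crank '[[[-1,0,0.0,0.5,0],[-1,0.02,0,0.4,0],[1,0,0,0,0],[1,0,0,0,0],[1,0,0,0,0]]]' 50|tail -3
python3 -m crank '[[[1,0,0,0,0],[1,0,0,0,0],[1,0,0,0,0]]]'|tail -3; python3 pos.py
```

```text
edges [258, 330, 345, 300, 382, 285, 421, 253, 7, 0, 0, 0, 0, 0, 0, 0, 0, 0, 0, 0, 4, 222, 270, 311, 275] [-0.11683177 -0.11474985  0.11269438  0.11626841]
lip 608 [[-0.0783, -0.0108, 0.1387], [-0.0778, -0.01, 0.1404], [-0.0721, -0.0001, 0.1459], [-0.068, 0.0102, 0.147], [-0.0679, 0.0111, 0.1477]]
bar [[-0.0798, -0.0235, 0.2031], [-0.0792, -0.0221, 0.2048], [-0.0751, 0.0001, 0.2112], [-0.0663, 0.0228, 0.213], [-0.0653, 0.0241, 0.241]]
wrist_force: [-3.9, 5.3, 3.6]
finger_gap: 0.539
finger_force: 50.3
wrist_force: [-4.5, 3.1, 3.5]
finger_gap: 0.534
finger_force: 50.6
{'clock': 3.35, 'position': [0.4686, -0.1191, 0.1931], 'orientation': [-3.0958, -0.5334, -0.002], 'wrist_force': [-4.5379, 3.1338, 3.4747], 'finger_gap': 0.5335, 'finger_force': 50.5513}
case x,y,z mm [-69.    0.4 193.1] F case [-3.2  4.5  3.5]
```

```bash
python3 -m crank '[[[-0.4,0,0,0,0],[-0.4,0,0,0,0],[-0.4,0,0,0.15,0],[-0.4,0,0,0,0],[1,0,0,0,0]]]' 50|tail -3;python3 pos.py
python3 -m crank '[[[1,0,0,0,0],[1,0,0,0,0],[1,0,0,0,0],[1,0,0,0,0]]]'|tail -3; python3 pos.py
python3 - <<'E'
from h import *
grab('wrist','w2')
E
```

```text
wrist_force: [-7.5, 7.3, 3.4]
finger_gap: 0.547
finger_force: 30.6
{'clock': 3.85, 'position': [0.4681, -0.1192, 0.1849], 'orientation': [-3.0952, -0.5331, 0.0018], 'wrist_force': [-7.4915, 7.3167, 3.4113], 'finger_gap': 0.5465, 'finger_force': 30.6191}
case x,y,z mm [-69.5   0.4 184.9] F case [-4.6  9.4  3.4]
wrist_force: [-3.3, 4.0, 1.3]
finger_gap: 0.543
finger_force: 50.9
{'clock': 4.25, 'position': [0.4683, -0.1189, 0.1853], 'orientation': [-3.0949, -0.5337, 0.0007], 'wrist_force': [-3.2656, 4.0401, 1.3098], 'finger_gap': 0.5427, 'finger_force': 50.8556}
case x,y,z mm [-69.3   0.7 185.3] F case [-1.7  4.9  1.3]
```

View pics/w2.png

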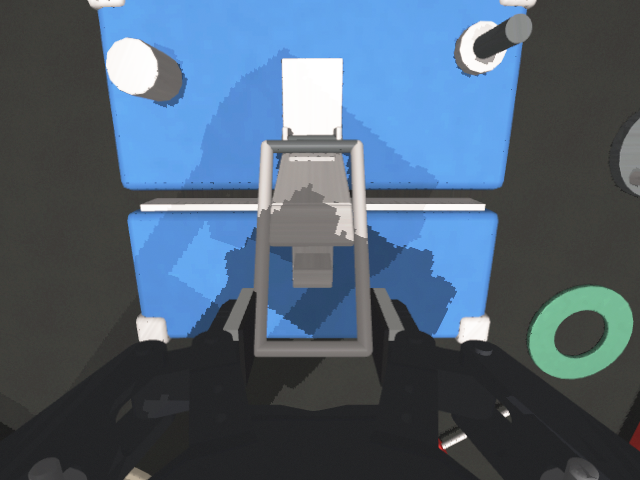

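```bash
cat > kin.py <<'E'
import numpy as np
from scipy.optimize import brentq
def solve(b,th0):
    f=lambda t:np.hypot(18*np.cos(t-.168)-b[0],138+18*np.sin(t-.168)-b[1])-90.8
    ts=np.linspace(0.3,2.6,200);v=[f(t) for t in ts]
    r=[brentq(f,ts[i],ts[i+1]) for i in range(199) if v[i]*v[i+1]<0]
    t=min(r,key=lambda q:abs(q-th0)); q=np.array([18*np.cos(t-.168),138+18*np.sin(t-.168)]);d=(q-b)/90.8
    return t,d
if __name__=='__main__':
    th,off=1.97,None
    for b in [(-77.5,208),(-83,193),(-88,175),(-89,160),(-88.5,147),(-87.5,134),(-83,134),(-81,134),(-78,134),(-75,134)]:
        b=np.array(b,float); th,d=solve(b,th); R=b+10*d
        if off is None: off=np.array([-69.3,185.3])-R
        print(b,'th %.2f phi %.0f'%(th,np.degrees(np.arctan2(d[1],d[0]))),'TCP',(R+off).round(1),'tip',np.round([78*np.cos(th)-12*np.sin(th),138+78*np.sin(th)],0))
E
python3 kin.py
```

```text
[-77.5 208. ] th 1.92 phi -35 TCP [-69.3 185.3] tip [-38. 211.]
[-83. 193.] th 1.74 phi -24 TCP [-73.8 172. ] tip [-25. 215.]
[-88. 175.] th 1.70 phi -12 TCP [-78.2 156. ] tip [-22. 215.]
[-89. 160.] th 1.64 phi -3 TCP [-79.  142.6] tip [-18. 216.]
[-88.5 147. ] th 1.64 phi 6 TCP [-78.5 131. ] tip [-17. 216.]
[-87.5 134. ] th 1.71 phi 14 TCP [-77.8 119.5] tip [-22. 215.]
[-83. 134.] th 1.44 phi 14 TCP [-73.3 119.4] tip [ -2. 215.]
[-81. 134.] th 1.31 phi 13 TCP [-71.2 119.3] tip [  9. 213.]
[-78. 134.] th 1.09 phi 12 TCP [-68.2 119.1] tip [ 26. 207.]
[-75. 134.] th 0.79 phi 9 TCP [-65.1 118.7] tip [ 46. 193.]
```

```bash
python3 -m crank '[[[1,-0.055,0,0.165,0],[1,-0.055,0,0.165,0],[1,-0.055,0,0.2,0],[1,-0.055,0,0.2,0],[1,0,0,0,0]]]'|tail -3; python3 pos.py
python3 -m crank '[[[1,-0.01,0,0.165,0],[1,-0.01,0,0.165,0],[1,0,0,0,0],[1,0,0,0,0]]]'|tail -3; python3 pos.py
python3 - <<'E'
from h import *
grab('wrist','w3')
E
```

```text
wrist_force: [-2.8, 6.5, 3.0]
finger_gap: 0.536
finger_force: 50.5
{'clock': 4.8, 'position': [0.4601, -0.1218, 0.1559], 'orientation': [-3.0949, -0.5337, -0.0007], 'wrist_force': [-2.8311, 6.5271, 3.0295], 'finger_gap': 0.5363, 'finger_force': 50.5428}
case x,y,z mm [-77.9   0.7 155.9] F case [-0.5  7.1  3. ]
wrist_force: [-3.1, 6.0, 3.9]
finger_gap: 0.539
finger_force: 50.5
{'clock': 5.2, 'position': [0.4599, -0.122, 0.1435], 'orientation': [-3.095, -0.5339, -0.0022], 'wrist_force': [-3.0582, 5.9684, 3.883], 'finger_gap': 0.5391, 'finger_force': 50.4889}
case x,y,z mm [-78.2   0.6 143.5] F case [-0.9  6.6  3.9]
```

View pics/w3.png

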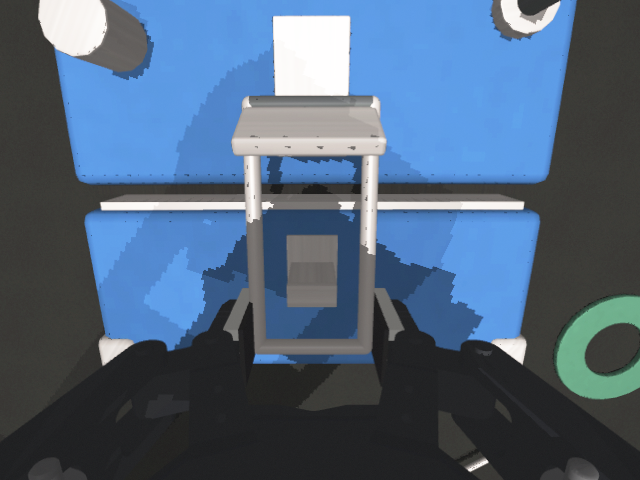

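```bash
cat > meas.py <<'E'
import sys
from case import *
P,C=cloud(sys.argv[1],265,360,200,365)
a=np.deg2rad(19.5);c,s=np.cos(a),np.sin(a)
Q=P.copy(); D=P[:,:2]-[.5338,-.0964]; Q[:,0]=D@[c,s]; Q[:,1]=D@[-s,c]
k=Q[(Q[:,2]>.138)&(Q[:,2]<.150)&(Q[:,0]>-.083)&(Q[:,0]<-.06)&(abs(Q[:,1])<.012)]
if len(k):print('lip',len(k),np.percentile(k,[1,50,99],axis=0).round(4).tolist())
b=Q[(Q[:,2]>.128)&(Q[:,0]<-.0835)];print('bar',len(b),np.percentile(b,[1,50,99],axis=0).round(4).tolist())
E
python3 meas.py w3
```

```text
lip 1345 [[-0.0788, -0.01, 0.1383], [-0.0724, 0.0005, 0.1443], [-0.0683, 0.0114, 0.1458]]
bar 1414 [[-0.0891, -0.0176, 0.1627], [-0.0853, 0.0008, 0.166], [-0.0836, 0.0186, 0.1677]]
```

```bash
python3 -m crank '[[[1,-0.04,0,0.1,0],[1,0,0,0.1,0],[1,0,0,0.12,0],[1,0,0,0,0],[1,0,0,0,0]]]'|tail -3; python3 pos.py
python3 -m crank '[[[1,0,0,0.1,0],[1,0,0,0.1,0],[1,0,0,0.1,0],[1,0,0,0,0],[1,0,0,0,0]]]'|tail -3; python3 pos.py
python3 - <<'E'
from h import *
grab('wrist','w4')
E
python3 meas.py w4
```

```text
wrist_force: [-1.9, 6.2, 3.2]
finger_gap: 0.544
finger_force: 50.6
{'clock': 5.75, 'position': [0.4584, -0.1225, 0.1306], 'orientation': [-3.095, -0.5341, -0.0023], 'wrist_force': [-1.9077, 6.1621, 3.1624], 'finger_gap': 0.5442, 'finger_force': 50.5697}
case x,y,z mm [-79.8   0.6 130.6] F case [0.3 6.4 3.2]
wrist_force: [-1.7, 6.6, 4.1]
finger_gap: 0.543
finger_force: 50.7
{'clock': 6.25, 'position': [0.4586, -0.1224, 0.1188], 'orientation': [-3.0949, -0.5343, -0.003], 'wrist_force': [-1.7, 6.6393, 4.0609], 'finger_gap': 0.5427, 'finger_force': 50.7194}
case x,y,z mm [-79.6   0.6 118.8] F case [0.6 6.8 4.1]
lip 1921 [[-0.079, -0.0101, 0.1384], [-0.0722, 0.0008, 0.1443], [-0.0683, 0.0114, 0.1457]]
bar 1334 [[-0.0885, -0.0176, 0.1372], [-0.0853, 0.0005, 0.1405], [-0.0835, 0.0186, 0.1421]]
```

View pics/w4.png

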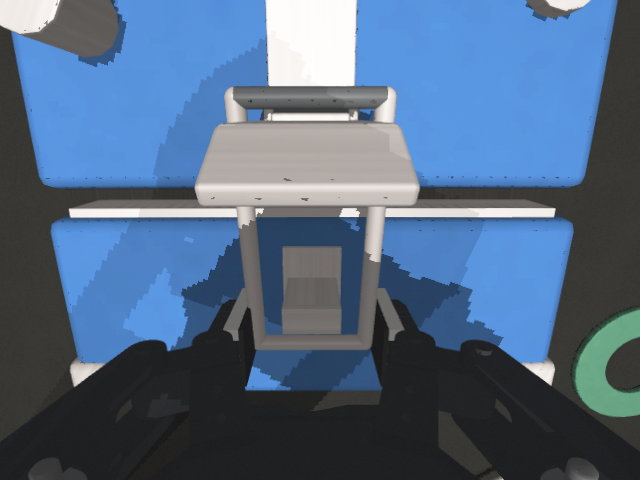

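```bash
python3 -m crank '[[[1,0,0,0.11,0],[1,0,0,0,0],[1,0,0,0,0]]]'|tail -3; python3 pos.py
for i in 1; do python3 -m crank '[[[1,0.03,0,0,0],[1,0.03,0,0,0],[1,0.03,0,0,0],[1,0.03,0,0,0],[1,0,0,0,0]]]'|tail -3; python3 pos.py; done
python3 -m crank '[[[1,0,0,0,0]]]'|tail -3; python3 pos.py
python3 - <<'E'
from h import *
grab('wrist','w5')
E
python3 meas.py w5
```

```text
wrist_force: [-2.1, 7.2, 2.8]
finger_gap: 0.537
finger_force: 50.8
{'clock': 6.6, 'position': [0.4586, -0.1223, 0.1144], 'orientation': [-3.0949, -0.5344, -0.0032], 'wrist_force': [-2.1118, 7.2418, 2.8099], 'finger_gap': 0.5372, 'finger_force': 50.84}
case x,y,z mm [-79.5   0.7 114.4] F case [0.4 7.5 2.8]
wrist_force: [-3.8, 5.8, 2.7]
finger_gap: 0.538
finger_force: 50.8
{'clock': 7.1, 'position': [0.4626, -0.1209, 0.114], 'orientation': [-3.0948, -0.5341, -0.0003], 'wrist_force': [-3.8134, 5.7941, 2.7299], 'finger_gap': 0.5376, 'finger_force': 50.8119}
case x,y,z mm [-75.3   0.7 114. ] F case [-1.7  6.7  2.7]
wrist_force: [-3.4, 5.5, 3.3]
finger_gap: 0.539
finger_force: 50.8
{'clock': 7.2, 'position': [0.4626, -0.1209, 0.114], 'orientation': [-3.0948, -0.5342, -0.0005], 'wrist_force': [-3.3565, 5.5377, 3.2848], 'finger_gap': 0.5388, 'finger_force': 50.8031}
case x,y,z mm [-75.3   0.7 114. ] F case [-1.3  6.3  3.3]
lip 2069 [[-0.0793, -0.0101, 0.1383], [-0.0722, 0.0005, 0.1443], [-0.0682, 0.0114, 0.1457]]
bar 47 [[-0.0851, -0.0179, 0.1341], [-0.0841, 0.0129, 0.1354], [-0.0835, 0.019, 0.1364]]
```

```bash
python3 -m crank '[[[1,0.025,0,0,0],[1,0.025,0,0,0],[1,0,0,0,0]]]'>/dev/null; python3 pos.py|tail -1
python3 -m crank '[[[1,0.025,0,0,0],[1,0,0,0,0]]]'>/dev/null; python3 pos.py|tail -1
python3 -m crank '[[[1,0.012,0,0,0],[1,0,0,0,0]]]'>/dev/null; python3 pos.py|tail -1
```

```text
case x,y,z mm [-73.4   0.7 113.9] F case [-1.3  5.9  2.5]
case x,y,z mm [-72.5   0.8 113.8] F case [-0.7  6.5  2.2]
case x,y,z mm [-72.    0.8 113.8] F case [-1.3  6.3  2.9]
```

```bash
python3 -m crank '[[[1,0.012,0,0,0],[1,0,0,0,0]]]'>/dev/null; python3 pos.py|tail -1
python3 -m crank '[[[1,0.012,0,0,0],[1,0,0,0,0]]]'>/dev/null; python3 pos.py|tail -1
python3 -m crank '[[[1,0.012,0,0,0],[1,0,0,0,0]]]'>/dev/null; python3 pos.py|tail -1
python3 -m crank '[[[1,0.012,0,0,0],[1,0,0,0,0]]]'>/dev/null; python3 pos.py|tail -1
```

```text
case x,y,z mm [-71.6   0.7 113.7] F case [-1.7  6.2  1.7]
case x,y,z mm [-71.2   0.8 113.6] F case [-0.6  6.4  1.8]
case x,y,z mm [-70.9   0.8 113.6] F case [-1.8  5.7  1.5]
case x,y,z mm [-70.7   0.8 113.6] F case [-3.9  7.4  2.9]
```

```bash
python3 -m crank '[[[1,0.012,0,0,0],[1,0,0,0,0]]]'>/dev/null; python3 pos.py|tail -1
python3 -m crank '[[[1,0.012,0,0,0],[1,0,0,0,0]]]'>/dev/null; python3 pos.py|tail -1
python3 - <<'E'
from h import *
grab('wrist','w6')
E
python3 meas.py w6;python3 pos.py|tail -1
```

```text
case x,y,z mm [-70.5   0.8 113.6] F case [-5.8  6.4  3.5]
case x,y,z mm [-70.3   0.8 113.6] F case [-8.1  6.9  4.5]
lip 2039 [[-0.0784, -0.0101, 0.1383], [-0.0714, 0.0006, 0.1444], [-0.0676, 0.0114, 0.1458]]
case x,y,z mm [-70.3   0.8 113.6] F case [-8.3  6.8  3.8]Traceback (most recent call last):
  File "meas.py", line 8, in <module>
    b=Q[(Q[:,2]>.128)&(Q[:,0]<-.0835)];print('bar',len(b),np.percentile(b,[1,50,99],axis=0).round(4).tolist())
                                                          ~~~~~~~~~~~~~^^^^^^^^^^^^^^^^^^^^
    return _quantile_unchecked(
        a, q, axis, out, overwrite_input, method, keepdims, weights)
    return _ureduce(a,
                    func=_quantile_ureduce_func,
    ...<5 lines>...
                    overwrite_input=overwrite_input,
                    method=method)
    r = func(a, **kwargs)
    result = _quantile(arr,
                       quantiles=q,
    ...<2 lines>...
                       out=out,
                       weights=wgt)
    slices_having_nans = np.isnan(arr[-1, ...])
                                  ~~~^^^^^^^^^
IndexError: index -1 is out of bounds for axis 0 with size 0
```

View pics/w6.png

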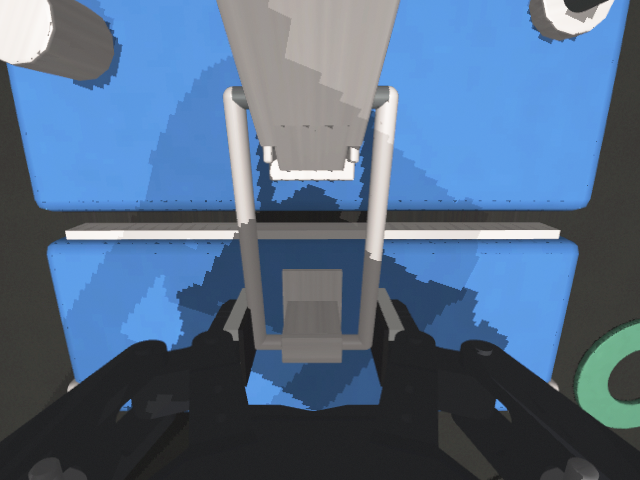

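```bash
python3 -m crank '[[[1,0.012,0,0,0],[1,0,0,0,0]]]'>/dev/null; python3 pos.py|tail -1
python3 -m crank '[[[1,0.011,0,0,0],[1,0,0,0,0]]]'>/dev/null; python3 pos.py|tail -1
python3 -m crank '[[[1,0,0,0,0],[1,0,0,0,0],[1,0,0,0,0],[1,0,0,0,0],[1,0,0,0,0]]]'>/dev/null; python3 pos.py|tail -1
python3 -m crank '[[[1,0,0,0,0]]]'>/dev/null; python3 pos.py|tail -1
```

```text
case x,y,z mm [-70.1   0.8 113.6] F case [-9.3  7.7  5.9]
case x,y,z mm [-70.    0.8 113.6] F case [-10.3   6.3   6.9]
case x,y,z mm [-69.9   0.8 113.6] F case [-11.8   7.9   6.7]
case x,y,z mm [-69.9   0.8 113.6] F case [-11.    7.2   5.7]
```

```bash
python3 -m crank '[[[1,0.008,0,0,0],[1,0,0,0,0],[1,0,0,0,0],[1,0,0,0,0],[1,0,0,0,0]]]'>/dev/null; python3 pos.py|tail -1
python3 -m crank '[[[1,0,0,0,0]]]'>/dev/null; python3 pos.py|tail -1
python3 -m crank '[[[-1,0,0,0,0],[-1,0,0,0,0],[-1,0,0,0,0],[-1,0,0,0,0],[-1,0,0,0,0]]]'>/dev/null; python3 pos.py
python3 - <<'E'
from h import *
grab('wrist','w7')
E
python3 - <<'E'
from case import *
P,C=cloud('w7',200,420,0,400)
a=np.deg2rad(19.5);c,s=np.cos(a),np.sin(a)
Q=P.copy(); D=P[:,:2]-[.5338,-.0964]; Q[:,0]=D@[c,s]; Q[:,1]=D@[-s,c]
k=Q[(Q[:,2]>.138)&(Q[:,2]<.150)&(Q[:,0]>-.083)&(Q[:,0]<-.06)&(abs(Q[:,1])<.012)]
print('lip',np.percentile(k,[1,50,99],axis=0).round(4).tolist())
b=Q[(Q[:,2]>.125)&(Q[:,0]<-.068)&(abs(Q[:,1])>.0125)&(abs(Q[:,1])<.017)];print('bar',len(b),np.percentile(b,[1,50,99],axis=0).round(4).tolist())
h=Q[(abs(Q[:,1])<.012)&(Q[:,2]>.15)&(Q[:,0]>-.02)];o=h[np.argsort(h[:,0])];print('handle',o[::max(1,len(o)//15)].round(4).tolist())
E
```

```text
case x,y,z mm [-69.9   0.8 113.6] F case [-12.2   7.8   6.9]
case x,y,z mm [-69.8   0.8 113.6] F case [-12.1   7.4   6.6]
{'clock': 11.3, 'position': [0.4697, -0.1191, 0.1138], 'orientation': [3.0956, 0.533, 0.0004], 'wrist_force': [0.0561, 0.6001, 0.0423], 'finger_gap': 0.9965, 'finger_force': 0.0}
case x,y,z mm [-68.   -0.  113.8] F case [0.3 0.5 0. ]
lip [[-0.079, -0.01, 0.1383], [-0.0716, 0.0006, 0.1443], [-0.0677, 0.0115, 0.1457]]
bar 341 [[-0.0792, -0.0169, 0.1329], [-0.0757, -0.0126, 0.1359], [-0.0738, 0.0169, 0.1376]]
handle [[-0.0021, 0.0022, 0.1502], [0.0027, 0.0044, 0.1568], [0.0059, 0.0023, 0.1635], [0.0086, -0.0076, 0.1675], [0.0108, -0.0112, 0.1726], [0.0128, 0.0091, 0.1756], [0.0145, -0.0005, 0.179], [0.016, -0.009, 0.1825], [0.0173, -0.0039, 0.1838], [0.0184, 0.0009, 0.1881], [0.0195, -0.0012, 0.1876], [0.0205, -0.0091, 0.1888], [0.0214, -0.004, 0.1912], [0.0221, 0.0033, 0.194], [0.0229, 0.0104, 0.1949], [0.0241, -0.0041, 0.1937]]
```

View pics/w7.png

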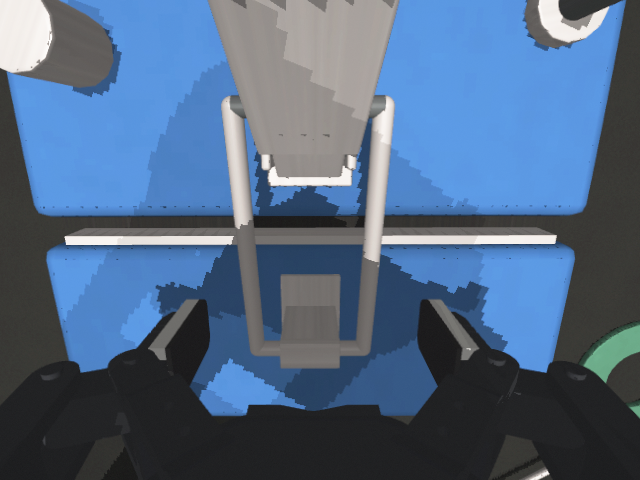

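```bash
python3 -m crank '[[[-1,0,0,-0.6,0],[-1,0,0,-0.65,0],[-1,0,0,-0.65,0],[-1,0,0,-0.65,0],[1,0.4,0,0,0]]]' 50 >/dev/null
python3 -m crank '[[[1,0.45,0,0,0],[1,0.45,0,0,0],[1,0.4,0,0,0],[1,0,0,0,0],[1,0,0,0,0]]]'>/dev/null
python3 -m crank '[[[1,0,0,0,0],[1,0,0,0,0],[1,0,0,0,0]]]'>/dev/null;python3 pos.py
python3 - <<'E'
from h import *
grab('wrist','w8');grab('side','s8')
a=cv2.imread('pics/w8.png');b=cv2.imread('pics/s8.png')[130:290,260:420]
o=np.zeros((400,800,3),np.uint8);o[:300,:400]=cv2.resize(a,(400,300));o[:400,400:]=cv2.resize(b,(400,400),interpolation=2)
cv2.imwrite('pics/c3.png',o)
E
```

```text
{'clock': 12.65, 'position': [0.5334, -0.0965, 0.2159], 'orientation': [3.0958, 0.5325, 0.0006], 'wrist_force': [0.8554, 0.6135, -0.1619], 'finger_gap': -0.0001, 'finger_force': 0.0}
case x,y,z mm [-4.000e-01  1.000e-01  2.159e+02] F case [ 1.   0.3 -0.2]
```

View pics/c3.png

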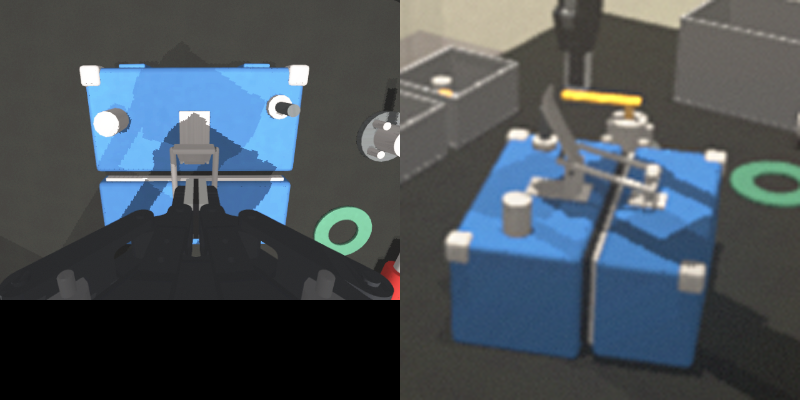

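```bash
python3 -m crank '[[[1,-0.05,0,0.35,0],[1,0,0,0.33,0],[1,0,0,0,0]]]'>/dev/null;python3 pos.py|tail -1
python3 -m crank '[[[1,0.1,0,0,0],[1,0.1,0,0,0],[1,0,0,0,0]]]'>/dev/null;python3 pos.py|tail -1
python3 -m crank '[[[1,0.08,0,0.01,0],[1,0.08,0,0.03,0],[1,0,0,0,0]]]'>/dev/null;python3 pos.py|tail -1
```

```text
case x,y,z mm [ -3.3   0.9 185. ] F case [ 0.5  1.  -0.7]
case x,y,z mm [6.60e+00 1.00e-01 1.89e+02] F case [-0.5 -0.5  1.4]
case x,y,z mm [1.270e+01 1.000e-01 1.869e+02] F case [-0.8  1.3  0.8]
```

```bash
python3 -m crank '[[[1,0.11,0,0.06,0],[1,0,0,0,0]]]'>/dev/null;python3 pos.py|tail -1
python3 -m crank '[[[1,0.08,0,0.06,0],[1,0,0,0,0]]]'>/dev/null;python3 pos.py|tail -1
python3 -m crank '[[[1,0.08,0,0.06,0],[1,0,0,0,0]]]'>/dev/null;python3 pos.py|tail -1
python3 -m crank '[[[1,0.07,0,0.07,0],[1,0,0,0,0]]]'>/dev/null;python3 pos.py|tail -1
```

```text
case x,y,z mm [ 17.1   0.2 184.4] F case [-0.   0.4  1.3]
case x,y,z mm [ 20.3   0.2 182.1] F case [0.1 0.7 3.2]
case x,y,z mm [ 23.5   0.2 179.6] F case [-0.1  0.1  3.1]
case x,y,z mm [ 26.3   0.2 176.8] F case [ 0.7 -0.2  4.2]
```

```bash
python3 -m crank '[[[1,0.08,0,0.07,0],[1,0,0,0,0]]]'>/dev/null;python3 pos.py|tail -1
python3 -m crank '[[[1,0.07,0,0.09,0],[1,0,0,0,0]]]'>/dev/null;python3 pos.py|tail -1
python3 -m crank '[[[1,0.06,0,0.09,0],[1,0,0,0,0]]]'>/dev/null;python3 pos.py|tail -1
python3 -m crank '[[[1,0.05,0,0.09,0],[1,0,0,0,0]]]'>/dev/null;python3 pos.py|tail -1
```

```text
case x,y,z mm [ 29.4   0.2 173.7] F case [-0.1  0.   4.1]
case x,y,z mm [ 32.3   0.3 170. ] F case [1.  0.4 3.2]
case x,y,z mm [ 34.5   0.3 166.2] F case [0.5 0.4 2.4]
case x,y,z mm [ 36.4   0.3 162.5] F case [ 0.5 -0.7  1.2]
```

Run:
```python
from h import *
grab('side','s9');grab('top','t9')
b=cv2.imread('pics/s9.png')[130:290,260:420];a=cv2.imread('pics/t9.png')[170:270,310:410]
cv2.imwrite('pics/c4.png',np.hstack([cv2.resize(b,(400,400),interpolation=2),cv2.resize(a,(400,400),interpolation=2)]))
```

```text
(no output)
```

View pics/c4.png

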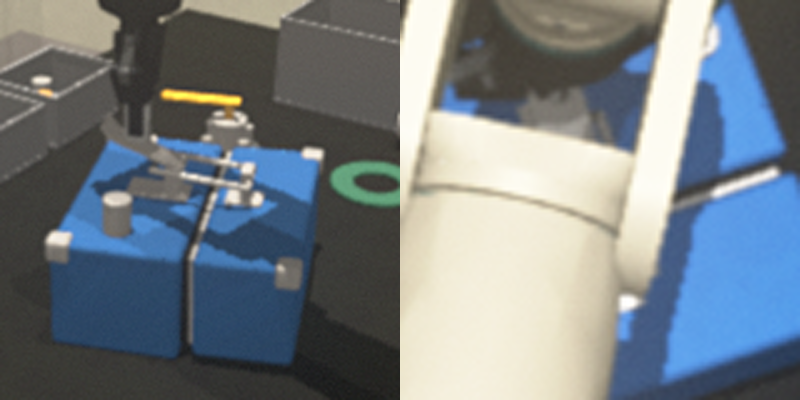

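```bash
python3 -m crank '[[[1,0.04,0,0.1,0],[1,0,0,0,0]]]'>/dev/null;python3 pos.py|tail -1
python3 -m crank '[[[1,0.03,0,0.1,0],[1,0,0,0,0]]]'>/dev/null;python3 pos.py|tail -1
python3 -m crank '[[[1,0.03,0,0.1,0],[1,0,0,0,0]]]'>/dev/null;python3 pos.py|tail -1
python3 -m crank '[[[1,0.02,0,0.1,0],[1,0,0,0,0]]]'>/dev/null;python3 pos.py|tail -1
```

```text
case x,y,z mm [ 37.9   0.3 158.5] F case [ 0.1 -0.7  0.1]
case x,y,z mm [ 39.    0.3 154.4] F case [ 0.6 -0.   0.1]
case x,y,z mm [ 40.1   0.4 150.4] F case [ 0.1  0.2 -0.2]
case x,y,z mm [ 41.    0.3 146.5] F case [-0.3 -0.1  0.5]
```

```bash
python3 -m crank '[[[1,0,0,0.04,0],[1,0,0,0,0]]]'>/dev/null;python3 pos.py|tail -1
python3 -m crank '[[[1,0,0,0.04,0],[1,0,0,0,0]]]'>/dev/null;python3 pos.py|tail -1
python3 -m crank '[[[1,0,0,0.04,0],[1,0,0,0,0]]]'>/dev/null;python3 pos.py|tail -1
```

```text
case x,y,z mm [ 41.1   0.2 145.5] F case [-0.4 -0.2  0.6]
case x,y,z mm [4.130e+01 1.000e-01 1.449e+02] F case [-1.9  0.8  3.5]
case x,y,z mm [4.130e+01 1.000e-01 1.447e+02] F case [-6.   3.  11.7]
```

Handle is on its stop (z 144.7). Lifting off and checking.

```bash
python3 -m crank '[[[1,0,0,-0.3,0],[1,0,0,-0.6,0],[1,-0.5,0,-0.8,0],[1,-0.9,0,-0.5,0],[1,-0.9,0,0,0]]]'>/dev/null
python3 -m crank '[[[1,-0.9,0,0,0],[1,-0.8,0,0,0],[1,0,0,0,0],[1,0,0,0,0]]]'>/dev/null;python3 pos.py
python3 - <<'E'
from case import *
grab('wrist','w10')
P,C=cloud('w10',150,490,0,330);a=np.deg2rad(19.5);c,s=np.cos(a),np.sin(a)
Q=P.copy(); D=P[:,:2]-[.5338,-.0964]; Q[:,0]=D@[c,s]; Q[:,1]=D@[-s,c]
k=Q[(Q[:,2]>.138)&(Q[:,2]<.150)&(Q[:,0]>-.083)&(Q[:,0]<-.06)&(abs(Q[:,1])<.012)]
print('lip',np.percentile(k,[1,50,99],axis=0).round(4).tolist())
b=Q[(Q[:,2]>.125)&(Q[:,0]<-.06)&(abs(Q[:,1])>.0125)&(abs(Q[:,1])<.017)];print('bar',len(b),np.percentile(b,[1,50,99],axis=0).round(4).tolist())
h=Q[(abs(Q[:,1])<.012)&(Q[:,2]>.13)&(Q[:,0]>0.01)];o=h[np.argsort(h[:,0])];print('handle',o[::max(1,len(o)//12)].round(4).tolist())
E
```

```text
{'clock': 17.65, 'position': [0.4218, -0.1362, 0.2311], 'orientation': [3.0955, 0.5315, 0.0023], 'wrist_force': [0.7125, 0.0295, -0.0997], 'finger_gap': 0.0008, 'finger_force': 0.0}
case x,y,z mm [-1.189e+02 -1.000e-01  2.311e+02] F case [ 0.7 -0.2 -0.1]
lip [[-0.0744, -0.0102, 0.1433], [-0.0692, 0.0007, 0.1454], [-0.0642, 0.0115, 0.1469]]
bar 295 [[-0.112, -0.0165, 0.1346], [-0.1109, -0.0131, 0.2445], [-0.0694, 0.0166, 0.2726]]
handle [[0.01, 0.011, 0.1449], [0.0116, 0.0098, 0.145], [0.0132, -0.0093, 0.1448], [0.0147, -0.004, 0.147], [0.0163, 0.0115, 0.145], [0.0178, 0.0115, 0.1452], [0.0193, 0.0028, 0.1452], [0.0208, -0.0017, 0.1455], [0.0222, 0.0017, 0.1456], [0.0237, 0.0005, 0.1457], [0.0252, 0.0102, 0.1459], [0.0266, -0.0079, 0.1464], [0.0281, 0.0051, 0.1447]]
```

View pics/w10.png

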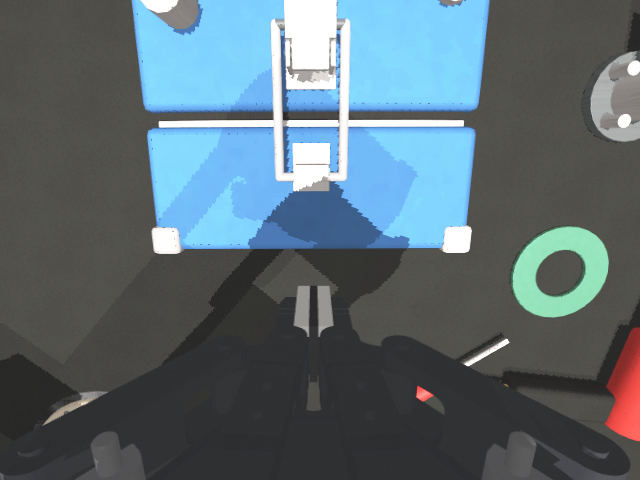

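Handle lies flat (face at z ≈ 145 mm), the loop bar is under the hook at (311,177), and the lid is drawn in by about 4 mm. Handing in.

```bash
python3 -c "
from cell import manip; print(manip.hand_in())"
```

```text
the job is handed in; nothing more can be done
None
```

The draw latch is closed and the job is handed in after about 18 s on the robot's clock. The loop was tugged onto the hook at roughly 11–12 N by the wrist sensor and let go. The handle then went down with no more than about 14 N read at the wrist and stays flat by itself, with the lid drawn in by about 4 mm. I commanded no contact with the other things, but did not check their positions afterwards, and the judge's verdict was not shown.

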